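Clear the wheel trimming bed and hold the dead-man button in its middle position

TASK

Take the green scraper by its handle and sweep all four tyre offcuts along the lane off the trimming bed into the scrap tray at its end, using the scraper and not the fingers; then stand the scraper back upright on its black mat and let go of it. Only then press the yellow dead-man button straight down with the bare fingers to its middle position, about 15 mm, pointer in the green, never into the red (24 mm), and finish while still holding it there. Leave the wheel and everything else on the table where it is.

Things in the scene. Friction and masses are not known exactly. Their poses are not given: they have to be found in the camera images.
- bed: blue steel trimming bed, fixed, 280 (x) x 320 (y) x 70 high; origin at the centre of its underside, top at z = 70. Its right half (y from -155 to -5) is a bare aluminium lane, centre line y = -80, running along x and open at its far (+x) end at x = 140; the wheel stands on its left half at about y = +85. The bed may be turned a little about z
- lane_end (a point): point on the bed's top surface at the far end of the lane, on its centre line; x axis points along the lane towards the tray
- tray (a point): centre of the inner floor of the steel scrap tray that is fixed to the bed's far edge at the lane's end; inside 105 (along x) x 150 (y); floor 64 below the bed's top; its three outer walls are 4 thick and their top is 5 below the bed's top, so a scraper gliding on the lane passes over them
- scraper: hand scraper standing upright on its mat: green foot 26 (x, thickness) x 120 (y, width) x 36 high, black upright handle 22 (x) x 40 (y) on the middle of the foot, from 36 to 111 high; about 200 g. Origin at the centre of the foot's underside, z up the handle. Grip the handle across its 22 side about 85 above the origin; sweep along its x
- mat: black rubber parking mat for the scraper, fixed, 110 (x) x 160 (y) x 4 thick; origin at the centre of its underside. Stands left or right of the bed, the dead-man button on the other side
- switch: yellow round housing of the dead-man push button, fixed on the table, 92 diameter, 75 high; origin at the centre of its underside. A small gauge post 118 high, 62 to its +y, has a green band from 93 to 101 high and red below 88
- plunger_top (a point): centre of the flat top of the button's black mushroom head (68 diameter, flat top 56 diameter), 124 above the table when released; moves down with it. A dark pointer on the head runs beside the gauge post
- plunger (a joint): how far the button is pressed straight down, m: 0 released, 0.015 middle (pointer at the middle of the green band), 0.024 pointer enters the red, 0.030 bottom stop. Springs back: takes 2 N to start and 0.5 N more per mm (about 9.5 N at the middle)
- offcut_a: loose orange offcut of tyre, block 34 x 24 x 20 high, about 22 g, lying in the lane; origin at the centre of its underside
- offcut_b: loose yellow offcut of tyre, block 34 x 24 x 20 high, about 22 g, lying in the lane; origin at the centre of its underside
- offcut_c: loose red offcut of tyre, block 34 x 24 x 20 high, about 22 g, lying in the lane; origin at the centre of its underside
- offcut_d: loose black offcut of tyre, block 34 x 24 x 20 high, about 22 g, lying in the lane; origin at the centre of its underside
- wheel: tyred wheel (orange tyre, aluminium hub), 140 diameter, 52 high, lying on the bed's left half; not to be moved; origin at the centre of its underside
- idler: small green-tyred wheel, 90 diameter, 40 high; bystander; origin at the centre of its underside
- bearing: steel bearing ring, 72 diameter, 22 high; bystander; origin at the centre of its underside
- grease_tin: tin with red label, 72 diameter, 90 high; bystander; origin at the centre of its underside
- spacer: dark steel spacer ring, 60 diameter, 45 high; bystander; origin at the centre of its underside
Mind the look-alikes: they are no part of the job. Leave any blue look-alike of the offcut_a alone. Of the things shaped like the offcut_c, the red one is meant.

How it is judged (in metres and radians):
On the way, in this order (a step that is already met when the one before it is completed fails the run):
1. the scraper is gripped and on or over the bed (contact force between the fingers and scraper above 1.5 N and x of scraper in the frame of bed between -0.16 and 0.2 m and y of scraper in the frame of bed between -0.17 and 0.01 m and height (world z) of scraper below 0.11 m), for 0.1 s.
2. all four offcuts are in the scrap tray (x of offcut_a in the frame of tray between -0.055 and 0.055 m and y of offcut_a in the frame of tray between -0.078 and 0.078 m and z of each of offcut_a, offcut_b, offcut_c, offcut_d in the frame of tray below 0.055 m and x of offcut_b in the frame of tray between -0.055 and 0.055 m and y of offcut_b in the frame of tray between -0.078 and 0.078 m and x of offcut_c in the frame of tray between -0.055 and 0.055 m and y of offcut_c in the frame of tray between -0.078 and 0.078 m and x of offcut_d in the frame of tray between -0.055 and 0.055 m and y of offcut_d in the frame of tray between -0.078 and 0.078 m), for 0.2 s.
3. the scraper stands upright on its mat, let go (x of scraper in the frame of mat between -0.045 and 0.045 m and y of scraper in the frame of mat between -0.035 and 0.035 m and z of scraper in the frame of mat below 0.008 m and angle between scraper's own z axis and vertical below 0.12 rad and contact force between the fingers and scraper below 0.1 N and linear speed of scraper below 0.02 m/s), for 0.2 s.
4. the button is held in its middle position by the fingers (value of joint plunger between 0.011 and 0.019 m and contact force between the fingers and switch above 3 N), for 0.3 s.
At the end, for the whole second after the job is handed in: The fingers hold the button still at 11 to 19 mm of travel with more than 3 N; all four offcuts lie in the scrap tray, below the level of the bed's top; the scraper stands upright (within 0.12 rad) on its mat, its centre within 45 mm (x) and 35 mm (y) of the mat's centre, untouched and at rest (all of step 2 and all of step 3 and all of step 4 and velocity of joint plunger between -0.01 and 0.01 m/s); the arm keeps its last pose, push and grip.
It fails at once if an offcut is pushed or picked with the fingers (contact force between the fingers and offcut_a above 0.5 N or contact force between the fingers and offcut_b above 0.5 N or contact force between the fingers and offcut_c above 0.5 N or contact force between the fingers and offcut_d above 0.5 N).
It fails at once if the button is pressed more than 6 mm before all offcuts are in the tray and the scraper stands let go on its mat (value of joint plunger above 0.006 m and not ((x of offcut_a in the frame of tray between -0.055 and 0.055 m and y of offcut_a in the frame of tray between -0.078 and 0.078 m and z of offcut_a in the frame of tray below 0.055 m) and (x of offcut_b in the frame of tray between -0.055 and 0.055 m and y of offcut_b in the frame of tray between -0.078 and 0.078 m and z of offcut_b in the frame of tray below 0.055 m) and (x of offcut_c in the frame of tray between -0.055 and 0.055 m and y of offcut_c in the frame of tray between -0.078 and 0.078 m and z of offcut_c in the frame of tray below 0.055 m) and (x of offcut_d in the frame of tray between -0.055 and 0.055 m and y of offcut_d in the frame of tray between -0.078 and 0.078 m and z of offcut_d in the frame of tray below 0.055 m) and x of scraper in the frame of mat between -0.045 and 0.045 m and y of scraper in the frame of mat between -0.035 and 0.035 m and z of scraper in the frame of mat below 0.008 m and angle between scraper's own z axis and vertical below 0.12 rad and contact force between the fingers and scraper below 0.1 N)).
It fails at once if the button is pushed into the red (more than 24 mm) (value of joint plunger above 0.024 m).
It fails at once if the wheel or a bystander is moved more than 20 mm (distance of any of wheel, idler, bearing, grease_tin, spacer from where it was at the start of the episode above 0.02 m).
It also fails if it takes over 72 s, if anything falls off the work surface, if the arm or the gripper's body presses on something with over 40 N, if the wrist force passes 120 N, or if a joint passes its speed limit or range.

ROBOT

A 6-joint arm with a two-finger parallel gripper is mounted at the origin on the work surface. World frame = base frame: x ahead of the robot, y to its left, z up, the work surface at z = 0. Lengths are in mm, angles in rad, forces in N, time in s.
With the tool pointing down it reaches from about 350 to 775 mm from the base axis. Payload 7.3 kg.
Tool frame: the origin (TCP) lies at the very end of the fingers, on their centre line; the grasp point (between the pads) lies 19 mm behind it; z points along the fingers, y is the line along which they close (so a half turn about z gives the same grasp; the last joint's range is limited). The gripper opens to 92 mm and grips with 3 to 60 N. Pads are 19 mm wide; open, the fingers measure 130 mm over their backs; the gripper's body (75 mm by 190 mm) begins 47 mm behind the grasp point.
Start: joints at [-1.4, 0.342, 1.524, -0, 1.275, -0.146], TCP at [163.574, -498.887, 226.741] pointing down, gripper open.
Joint ranges: [-2.53, 2.53], [-0.77, 2.02], [0.04, 2.7], [-1, 4.14], [0.28, 2.66], [-3.11, 3.11]. Speed limits (rad/s): [2.57, 2.57, 3.14, 3.14, 3.14, 3.14].

INTERFACE

Orientations are given as [roll, pitch, yaw] about the fixed x, y, z axes, in that order (R = Rz(yaw) Ry(pitch) Rx(roll)).
In Python, from plant import * gives the robot as it stands.
- The arm moves only by the tool arm_command, never from a script. Its arguments are lists of equal length, an entry for each row: "gripper": the finger opening in mm, from 0 to 91.8; "dp": the shift along the tool's x, y, z in units of 25 mm (1.0 is 25 mm), a list of three; "twist": the turn about the tool's z in units of 5 degrees (1.0 is 5 degrees). A call has exactly 5 rows; each row shifts and turns the commanded pose from where the row before left it, along the tool's axes as they then stand; what a row does not reach is not made up. A row lasts 1/8 s, in which the tool goes at most 62.5 mm and 10.7 degrees, less where a joint would pass 70% of its speed; a pose out of reach is approached as far as the arm can. A call is refused whole if a number of a shift passes 1 or a number of a turn 1, either way. A call with a gripper value outside its range is refused whole. The fingers move at their own pace and stop on an object; the grip force is fixed at half the most. Time passes only in rows, so rows that do not move let the fingers close, or fill a call up. It gives the time, the measured TCP pose, the force, the opening and the grip force at its end, in the units of the state.
- get_obs(): the state, without advancing time (a new reading comes with each control period).
- capture(name): name is "scene" or "top" or "wrist"; returns the picture (420x560x3 uint8, red, green, blue); there is no depth.
- get_calibration(name): a dict with "mtx" (3x3 intrinsics, pixels), "position" and "attitude" of the camera in the world; the wrist camera has in their place "mount" (4x4, takes a point from camera to tool coordinates, whose origin is the TCP and whose axes are the flange's). Camera axes: x right, y down, z forward; pixel columns grow to the right and rows downward; lengths in mm; the calibration is good to about 2 mm. A picture is of the moment at which its call begins: read the wrist's pose just before it. get_calibration takes no time and is no camera call.
- close_job(): hands the job in; it is judged then, once.
The state is a dict: "time": time; "joint_positions": joint angles; "dq": joint speeds; "tau": joint torques, N m; "tool_pos": TCP position; "tcp_rot": TCP orientation; "contact_force": force on the tool from outside, world axes, zero at the start; "moment": the same for the moment, N m; "grip_width": finger opening in mm; "finger_force": force on a finger pad.
Only numpy, scipy, OpenCV 4.12 (cv2) and the standard library are available. Lean on these libraries where they do the work, as an engineer would, in place of code of your own. Each camera call takes 0.05 s, during which the arm holds its last target. There are 200 camera calls.

## Working session

There is one attempt and no reset: what is moved stays moved. The work goes in short steps, Python scripts to look and compute and a tool call to move; the robot and the scene stay as the last step left them, time stands still between calls to the robot, and variables do not carry over. Pictures are saved under pics/ and viewed, at most 13 in all, crops included, and the job is handed in when it is done.

Besides the shell and the picture viewer there is one more tool, called as name(argument=value, ...), one argument or row to a line, values as JSON. arm_command: Moves the arm, as the interface text tells. Its arguments: {"type":"object","properties":{"gripper":{"type":"array"},"dp":{"type":"array"},"twist":{"type":"array"}},"required":["gripper","dp","twist"]}

```bash
mkdir -p pics; ls
python3 - <<'E'
from plant import *
import cv2
print(get_obs())
for n in ["scene","top","wrist"]:
    print(n,get_calibration(n))
for n in ["scene","top"]:
    cv2.imwrite(f"pics/{n}0.png",capture(n)[:,:,::-1])
E
```

```text
pics
{'time': 0.0, 'joint_positions': array([-1.40000826e+00,  3.42738117e-01,  1.52503420e+00, -3.95930881e-05,
        1.27537073e+00, -1.46010807e-01]), 'dq': array([-6.61925836e-04,  1.02918210e-03,  9.40453225e-05, -7.44150662e-04,
        3.11686344e-03,  5.21665945e-04]), 'tau': array([-5.58552238e-04, -4.31242812e+01, -2.44221586e+01,  7.18661374e-02,
        5.59503108e-02, -1.02998317e-04]), 'tool_pos': array([ 163.48533299, -498.46640102,  226.03096668]), 'tcp_rot': array([-3.14005325e+00, -1.88113752e-04,  3.16810291e-01]), 'contact_force': array([0.51974846, 0.68252848, 0.99306228]), 'moment': array([-0.05293621,  0.00851514,  0.02909708]), 'finger_force': 0.0, 'grip_width': 91.87489486794983}
scene {'mtx': array([[437.17176602,   0.        , 272.97207317],
       [  0.        , 437.17176602, 207.43389419],
       [  0.        ,   0.        ,   1.        ]]), 'position': array([1248.99745001, -714.67551795,  697.38715833]), 'attitude': array([-2.13394186, -0.00808602,  0.80086608])}
top {'mtx': array([[462.32062142,   0.        , 290.49957123],
       [  0.        , 462.32062142, 218.87624266],
       [  0.        ,   0.        ,   1.        ]]), 'position': array([ 455.01557246,  -40.56980533, 1292.56702976]), 'attitude': array([-3.04294567, -0.00828684, -1.55331507])}
wrist {'mtx': array([[294.03605538,   0.        , 276.85446386],
       [  0.        , 294.03605538, 209.39868831],
       [  0.        ,   0.        ,   1.        ]]), 'mount': array([[ 3.77074129e-04, -9.63841436e-01, -2.66476159e-01,
         7.24810558e+01],
       [ 9.99999522e-01,  6.03914465e-04, -7.69313992e-04,
        -3.73693808e-01],
       [ 9.02425510e-04, -2.66475741e-01,  9.63841203e-01,
        -1.56980932e+02],
       [ 0.00000000e+00,  0.00000000e+00,  0.00000000e+00,
         1.00000000e+00]])}
```

View pics/top0.png

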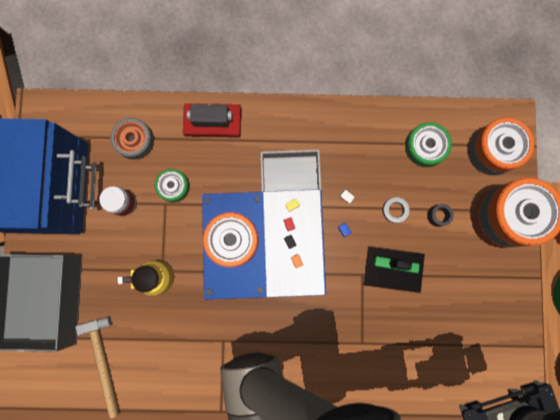

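View pics/scene0.png

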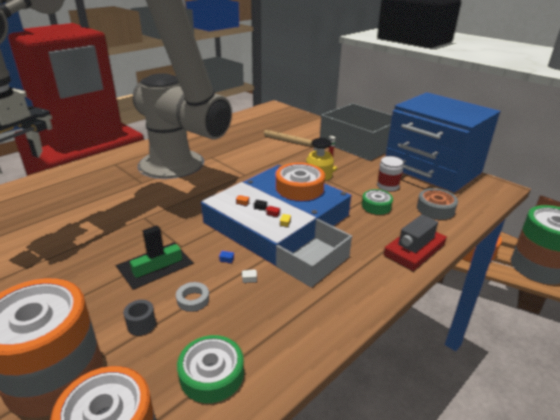

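The top view shows the scraper at (397,265) on its mat, the button at (150,278), and the lane from (265,190) to (325,295). The offcuts are yellow (292,204), red (289,224), black (290,242) and orange (297,261). The blue (345,229) and white (347,196) blocks lie on the table as decoys. Other green things are the idler (170,184) and the wheel at (430,144). The scene view confirms one green foot with a black handle.

```bash
cat > h.py <<'E'
from plant import *
import cv2, numpy as np
from scipy.spatial.transform import Rotation as Ro
def cam(name,obs=None):
    c=get_calibration(name)
    if name!="wrist": return c["mtx"],Ro.from_euler("xyz",c["attitude"]).as_matrix(),c["position"]
    R=Ro.from_euler("xyz",obs["tcp_rot"]).as_matrix(); M=c["mount"]
    return c["mtx"],R@M[:3,:3],R@M[:3,3]+obs["tool_pos"]
def cast(C,uv,z):
    K,R,p=C
    d=R@np.linalg.solve(K,np.array([uv[0],uv[1],1.])); return (p+d*(z-p[2])/d[2])[:2]
def proj(C,P):
    K,R,p=C; q=K@(R.T@(np.array(P,float)-p)); return q[:2]/q[2]
def blobs(img,lo,hi,box,amin=15):
    h=cv2.cvtColor(img,cv2.COLOR_RGB2HSV); m=cv2.inRange(h,np.array(lo),np.array(hi))
    k=np.zeros_like(m); x0,y0,x1,y1=box; k[y0:y1,x0:x1]=m[y0:y1,x0:x1]
    cs,_=cv2.findContours(k,cv2.RETR_EXTERNAL,cv2.CHAIN_APPROX_NONE)
    return sorted([c for c in cs if cv2.contourArea(c)>=amin],key=cv2.contourArea,reverse=True)
E
python3 - <<'E'
from h import *
im=capture("top"); C=cam("top")
def rect(name,cs,z):
    for c in cs[:2]:
        r=cv2.minAreaRect(c); P=np.array([cast(C,p,z) for p in cv2.boxPoints(r)])
        e=P[1]-P[0]; f=P[2]-P[1]
        print(name,np.round(r[0],1),"c",np.round(cast(C,r[0],z)),"sides",np.round(np.linalg.norm(e)),np.round(np.linalg.norm(f)),"ang",np.round(np.degrees(np.arctan2(e[1],e[0])),1), np.round(P).tolist() if len(c)>90 else "")
lane=(260,185,330,300)
rect("lane",blobs(im,(0,0,150),(180,60,255),(255,192,330,300)),70)
rect("bedblue",blobs(im,(105,120,60),(125,255,255),(195,185,335,305)),70)
rect("yel",blobs(im,(22,120,120),(35,255,255),lane),90)
rect("red",blobs(im,(174,120,100),(180,255,255),lane)+blobs(im,(0,120,100),(4,255,255),lane),90)
rect("org",blobs(im,(6,120,120),(18,255,255),lane),90)
rect("blk",blobs(im,(0,0,0),(180,255,80),(272,200,318,285)),90)
rect("green",blobs(im,(45,100,60),(80,255,255),(360,240,430,300)),40)
rect("mat",blobs(im,(0,0,0),(180,255,45),(350,235,440,300)),4)
rect("plug",blobs(im,(0,0,0),(180,255,70),(125,255,180,300)),124)
rect("tray",blobs(im,(0,0,80),(180,60,255),(255,145,325,189)),65)
cv2.imwrite("pics/crop1.png",cv2.resize(im[230:310,345:445],None,fx=4,fy=4)[:,:,::-1])
cv2.imwrite("pics/crop2.png",np.hstack([cv2.resize(im[230:310,345:445],None,fx=4,fy=4,interpolation=2),cv2.resize(im[240:320,110:210],None,fx=4,fy=4,interpolation=2)])[:,:,::-1])
E
```

```text
lane [293.2 243.5] c [511. -57.] sides 155.0 279.0 ang -86.6 [[647.0, 29.0], [656.0, -126.0], [378.0, -140.0], [369.0, 11.0]]
bedblue [233.1 245.4] c [503. 102.] sides 163.0 275.0 ang -87.0 [[637.0, 192.0], [646.0, 29.0], [371.0, 13.0], [363.0, 173.0]]
yel [291.9 204.6] c [612. -51.] sides 29.0 20.0 ang -59.0 
red [289.  223.9] c [561. -45.] sides 20.0 29.0 ang -70.4 
org [325.5 229. ] c [ 549. -140.] sides 18.0 230.0 ang -88.9 [[665.0, -130.0], [666.0, -148.0], [435.0, -150.0], [435.0, -132.0]]
org [294.5 287. ] c [398. -62.] sides 178.0 61.0 ang -89.0 [[427.0, 28.0], [430.0, -151.0], [369.0, -151.0], [366.0, 26.0]]
blk [289.8 241.1] c [516. -48.] sides 17.0 28.0 ang -62.4 
green [383.1 262. ] c [ 467. -301.] sides 28.0 48.0 ang -9.5 
green [409.5 266.6] c [ 456. -372.] sides 28.0 54.0 ang -9.8 
mat [393.9 269.2] c [ 448. -338.] sides 103.0 156.0 ang -7.3 [[405.0, -255.0], [508.0, -268.0], [490.0, -423.0], [388.0, -409.0]]
plug [144.8 278.1] c [415. 314.] sides 65.0 62.0 ang -57.6 
tray [290.5 169. ] c [712. -46.] sides 160.0 104.0 ang -88.9 [[763.0, 34.0], [766.0, -125.0], [661.0, -126.0], [659.0, 32.0]]
```

View pics/crop2.png

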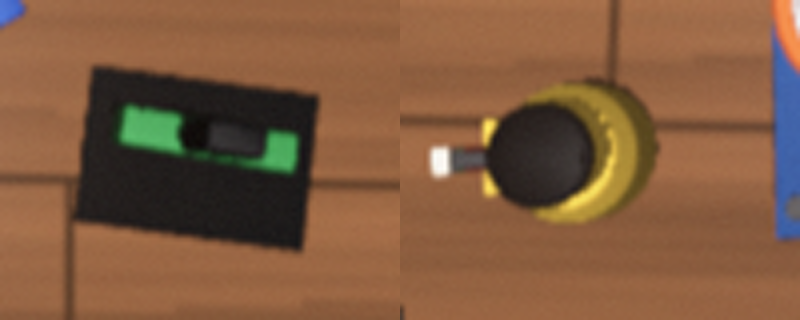

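arm_command(
  gripper=[91,91,91,91,91],
  dp=[
    [0,0,0],
    [0,0,0],
    [0,0,0],
    [0,0,0],
    [0,0,0],
  ],
  twist=[-1,-1,-1,-1,-1],
)

```text
time: 0.78
tool_pos: [163.5, -498.7, 226.4]
tcp_rot: [-3.141, -0.0, 0.756]
contact_force: [0.1, -0.3, 0.6]
grip_width: 91.2
finger_force: 0.0
```

arm_command(
  gripper=[91,91,91,91,91],
  dp=[
    [0,0,0],
    [0,0,0],
    [0,0,0],
    [0,0,0],
    [0,0,0],
  ],
  twist=[-1,-1,-1,-1,-1],
)

```text
time: 1.4
tool_pos: [163.5, -498.7, 226.4]
tcp_rot: [-3.141, -0.001, 1.192]
contact_force: [0.4, 0.7, -0.5]
grip_width: 91.0
finger_force: 0.0
```

arm_command(
  gripper=[91,91,91,91,91],
  dp=[
    [0,0,0],
    [0,0,0],
    [0,0,0],
    [0.73,0.99,0],
    [0.73,0.99,0],
  ],
  twist=[-1,-1,-0.75,0,0],
)

```text
time: 2.02
tool_pos: [218.1, -469.3, 226.4]
tcp_rot: [-3.141, -0.001, 1.428]
contact_force: [-0.3, -0.2, 0.6]
grip_width: 91.3
finger_force: 0.0
```

arm_command(
  gripper=[91,91,91,91,91],
  dp=[
    [0.73,0.99,0],
    [0.73,0.99,0],
    [0.73,0.99,0],
    [0.73,0.99,0],
    [0.73,0.99,0],
  ],
  twist=[0,0,0,0,0],
)

```text
time: 2.65
tool_pos: [353.8, -396.1, 226.4]
tcp_rot: [-3.141, -0.0, 1.429]
contact_force: [-0.2, 0.1, 0.3]
grip_width: 90.9
finger_force: 0.0
```

arm_command(
  gripper=[91,91,91,91,91],
  dp=[
    [0.73,0.99,0],
    [0.73,0.99,0],
    [0.73,0.99,0],
    [0.73,0.99,0],
    [0,0,0],
  ],
  twist=[0,0,0,0,0],
)

```text
time: 3.28
tool_pos: [462.6, -337.3, 226.2]
tcp_rot: [-3.141, -0.001, 1.432]
contact_force: [0.3, -0.9, -0.3]
grip_width: 90.9
finger_force: 0.0
```

Run:
```python
from h import *
o=get_obs(); im=capture("wrist"); C=cam("wrist",o)
cs=blobs(im,(45,100,40),(80,255,255),(0,0,560,420),100)
for c in cs[:3]:
    r=cv2.minAreaRect(c); print(np.round(r[0]),r[1],np.round(cast(C,r[0],40)), [np.round(cast(C,p,40)).tolist() for p in cv2.boxPoints(r)])
for p in [(461,-337,115),(461,-337,40)]: print(proj(C,p))
cv2.imwrite("pics/w1.png",im[:,:,::-1])
```

```text
[521. 205.] (41.913780212402344, 92.71341705322266) [ 751. -394.] [[699.0, -416.0], [761.0, -336.0], [802.0, -372.0], [741.0, -457.0]]
[278. 159.] (40.0, 22.0) [ 470. -300.] [[460.0, -276.0], [485.0, -279.0], [479.0, -324.0], [454.0, -321.0]]
[276. 231.] (12.0, 19.0) [ 456. -387.] [[445.0, -377.0], [468.0, -380.0], [466.0, -396.0], [443.0, -393.0]]
[274.62645833 207.84814186]
[275.18672415 191.49566213]
```

View pics/w1.png

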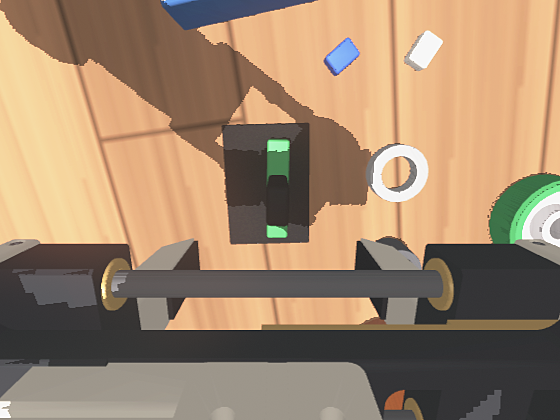

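The wrist view shows the green foot centred near (278,187) under the fingers, which straddle it. The bearing at (398,173) is clear. The foot measures 118 mm long and centres at (463,-336), so it agrees with the top view. Descending to grip.

arm_command(
  gripper=[91,91,91,91,91],
  dp=[
    [0,0,1],
    [0,0,1],
    [0,0,1],
    [0,0,1],
    [0,0,1],
  ],
  twist=[0.1,0,0,0,0],
)

```text
time: 3.95
tool_pos: [460.3, -339.2, 101.0]
tcp_rot: [-3.141, 0.0, 1.42]
contact_force: [-0.5, 0.0, 0.5]
grip_width: 91.0
finger_force: 0.0
```

arm_command(
  gripper=[91,91,91,60,20],
  dp=[
    [0,0,0.7],
    [0,0,0.5],
    [0,0,0],
    [0,0,0],
    [0,0,0],
  ],
  twist=[0,0,0,0,0],
)

```text
time: 4.58
tool_pos: [461.7, -338.9, 72.5]
tcp_rot: [3.14, 0.001, 1.421]
contact_force: [0.2, 0.1, 0.4]
grip_width: 75.4
finger_force: 0.0
```

arm_command(
  gripper=[0,0,0,0,0],
  dp=[
    [0,0,0],
    [0,0,0],
    [0,0,0],
    [0,0,0],
    [0,0,0],
  ],
  twist=[0,0,0,0,0],
)

```text
time: 5.2
tool_pos: [461.4, -338.5, 71.7]
tcp_rot: [3.142, 0.0, 1.421]
contact_force: [0.4, 0.5, -0.1]
grip_width: 25.6
finger_force: 0.0
```

arm_command(
  gripper=[0,0,0,0,0],
  dp=[
    [0,0,0],
    [0,0,-0.5],
    [0,0,-1],
    [0,0,-1],
    [0,0,-1],
  ],
  twist=[0,0,0,0,0],
)

```text
time: 5.82
tool_pos: [461.3, -338.4, 160.7]
tcp_rot: [3.141, 0.0, 1.421]
contact_force: [-0.5, 0.2, -1.4]
grip_width: 22.1
finger_force: 30.0
```

Run:
```python
from h import *
o=get_obs(); print(o["tool_pos"],o["tcp_rot"],o["grip_width"],o["finger_force"])
im=capture("top"); C=cam("top")
h=cv2.cvtColor(im,cv2.COLOR_RGB2HSV)
ls=[]
# offcuts inside lane: saturated or dark blobs
m=(((h[...,1]>110)|(h[...,2]<70))*255).astype(np.uint8); k=np.zeros_like(m); k[196:288,272:318]=m[196:288,272:318]
cs,_=cv2.findContours(k,0,2)
for c in cs:
    if cv2.contourArea(c)>20:
        r=cv2.minAreaRect(c); print(np.round(r[0]),np.round(cast(C,r[0],85)),np.round(r[1]))
# lane corners
for c in blobs(im,(0,0,150),(180,60,255),(255,192,330,300))[:1]:
    a=cv2.approxPolyDP(cv2.convexHull(c),6,True); print([(p[0].tolist(),np.round(cast(C,p[0],70)).tolist()) for p in a])
cv2.imwrite("pics/t2.png",cv2.resize(im[130:330,180:460],None,fx=2.8,fy=2.8,interpolation=2)[:,:,::-1])
```

```text
[ 461.31850367 -338.44199228  160.72535042] [3.14139059e+00 2.73089299e-04 1.42076927e+00] 22.11693740927111 29.998424649238586
[297. 261.] [466. -66.] [12.  8.]
[289. 224.] [562. -45.] [11.  8.]
[292. 205.] [613. -52.] [ 8. 11.]
[([263, 192], [647.0, 26.0]), ([319, 192], [650.0, -124.0]), ([324, 294], [380.0, -140.0]), ([297, 295], [376.0, -69.0]), ([266, 281], [411.0, 13.0])]
```

View pics/t2.png

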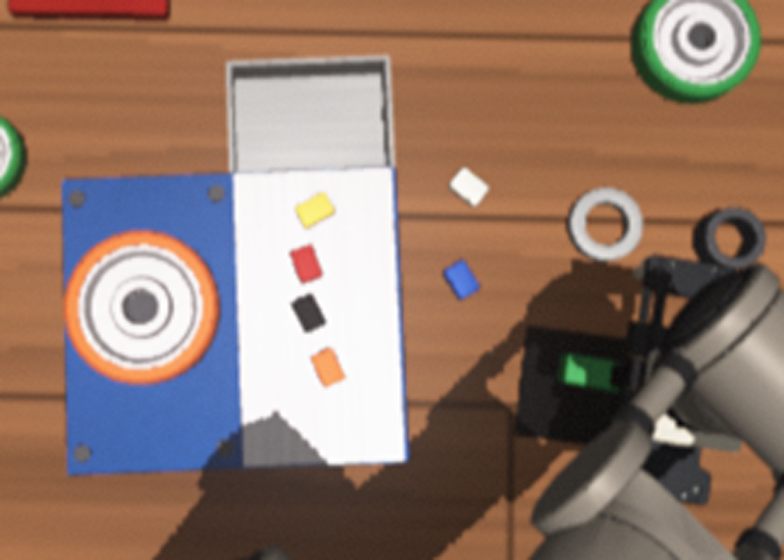

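arm_command(
  gripper=[0,0,0,0,0],
  dp=[
    [0.96,-0.35,0],
    [0.96,-0.35,0],
    [0.96,-0.35,0],
    [0.96,-0.35,0],
    [0.96,-0.35,0],
  ],
  twist=[0,0,0,0,0],
)

```text
time: 6.5
tool_pos: [435.8, -212.4, 159.3]
tcp_rot: [3.141, 0.0, 1.421]
contact_force: [0.7, 0.4, -2.5]
grip_width: 21.4
finger_force: 30.0
```

arm_command(
  gripper=[0,0,0,0,0],
  dp=[
    [0.96,-0.35,0],
    [0.96,-0.35,0],
    [0.96,-0.35,0],
    [0.96,-0.35,0],
    [0.96,-0.35,0],
  ],
  twist=[0,0,0,0,0],
)

```text
time: 7.12
tool_pos: [410.5, -87.3, 159.3]
tcp_rot: [3.141, 0.0, 1.421]
contact_force: [0.1, 0.4, -2.1]
grip_width: 22.4
finger_force: 30.0
```

arm_command(
  gripper=[0,0,0,0,0],
  dp=[
    [0.96,-0.35,0],
    [0,0,0],
    [0,0,0],
    [0,0,0],
    [0,0,0],
  ],
  twist=[0,-0.8,-0.8,-0.76,0],
)

```text
time: 7.75
tool_pos: [405.6, -63.0, 159.3]
tcp_rot: [3.141, 0.0, 1.626]
contact_force: [0.4, 0.3, -1.8]
grip_width: 22.1
finger_force: 30.0
```

arm_command(
  gripper=[0,0,0,0,0],
  dp=[
    [0,0,0.3],
    [0,0,0.3],
    [0,0,0.2],
    [0,0,0],
    [0,0,0],
  ],
  twist=[0,0,0,0,0],
)

```text
time: 8.38
tool_pos: [405.8, -63.1, 139.3]
tcp_rot: [3.141, 0.0, 1.627]
contact_force: [-0.3, 0.7, -1.0]
grip_width: 21.7
finger_force: 30.0
```

Run:
```python
from h import *
o=get_obs(); print(o["tool_pos"],o["tcp_rot"],o["contact_force"])
im=capture("scene"); w=capture("wrist")
cv2.imwrite("pics/s3.png",np.vstack([cv2.resize(im[140:300,150:380],(575,400)),cv2.resize(w[60:300,:],(460,197))[:, :] if 0 else cv2.resize(w[0:240,:],(575,200))])[:,:,::-1])
```

```text
[405.82304693 -63.12319366 139.25032289] [3.14145486e+00 1.54856426e-04 1.62657371e+00] [-0.28426323  0.74264912 -1.03904663]
```

View pics/s3.png

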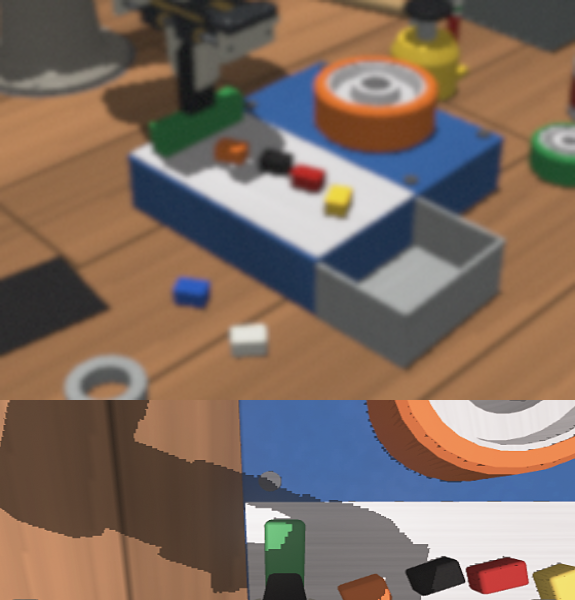

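The picture shows the scraper upright and square on the near end of the lane, behind orange, black, red and yellow in a row. Sweeping along tool +y.

arm_command(
  gripper=[0,0,0,0,0],
  dp=[
    [0,0,0.04],
    [0,0.3,0],
    [0,0.5,0],
    [0,0.5,0],
    [0,0.5,0],
  ],
  twist=[0,0,0,0,0],
)

```text
time: 9.1
tool_pos: [451.7, -60.5, 138.1]
tcp_rot: [3.142, 0.0, 1.627]
contact_force: [0.1, 0.0, -1.9]
grip_width: 21.8
finger_force: 30.0
```

arm_command(
  gripper=[0,0,0,0,0],
  dp=[
    [0,0.5,0],
    [0,0.5,0],
    [0,0.5,0],
    [0,0.5,0],
    [0,0.5,0],
  ],
  twist=[0,0,0,0,0],
)

```text
time: 9.72
tool_pos: [513.8, -57.0, 138.2]
tcp_rot: [-3.142, 0.0, 1.627]
contact_force: [-1.2, -0.6, -0.7]
grip_width: 21.6
finger_force: 30.0
```

arm_command(
  gripper=[0,0,0,0,0],
  dp=[
    [0,0.5,0],
    [0,0.5,0],
    [0,0.5,0],
    [0,0.5,0],
    [0,0.5,0],
  ],
  twist=[0,0,0,0,0],
)

```text
time: 10.35
tool_pos: [576.2, -53.5, 138.2]
tcp_rot: [-3.142, 0.0, 1.627]
contact_force: [-0.3, -0.2, -1.3]
grip_width: 22.0
finger_force: 30.0
```

Run:
```python
from h import *
o=get_obs(); print(o["tool_pos"],o["tcp_rot"],o["contact_force"],o["moment"])
im=capture("scene"); w=capture("top")
cv2.imwrite("pics/s4.png",np.hstack([cv2.resize(im[160:300,180:360],(450,350)),cv2.resize(w[140:280,240:340],(250,350))])[:,:,::-1])
```

```text
[576.24779826 -53.54718122 138.17222268] [-3.14154625e+00  7.02388354e-05  1.62659818e+00] [-0.25837535 -0.24984664 -1.2616375 ] [-0.01421869  0.02908284 -0.0666827 ]
```

View pics/s4.png

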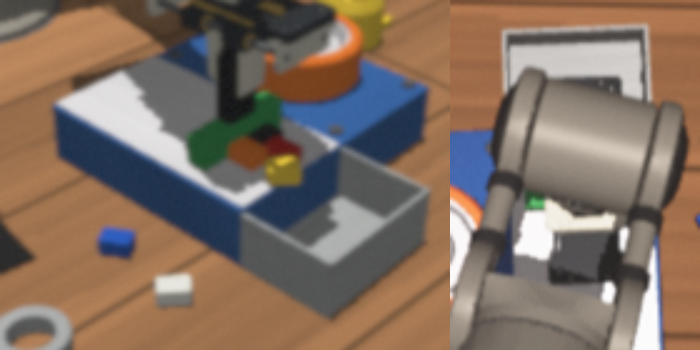

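All four blocks are bunched ahead of the foot, with yellow at the lane edge. Continuing slowly past the end.

arm_command(
  gripper=[0,0,0,0,0],
  dp=[
    [0,0.35,0],
    [0,0.35,0],
    [0,0.35,0],
    [0,0.35,0],
    [0,0.35,0],
  ],
  twist=[0,0,0,0,0],
)

```text
time: 11.08
tool_pos: [619.8, -51.1, 138.2]
tcp_rot: [3.141, 0.0, 1.627]
contact_force: [-0.2, -0.3, -1.0]
grip_width: 21.5
finger_force: 30.0
```

arm_command(
  gripper=[0,0,0,0,0],
  dp=[
    [0,0.35,0],
    [0,0.35,0],
    [0,0.3,0],
    [0,0.3,0],
    [0,0.3,0],
  ],
  twist=[0,0,0,0,0],
)

```text
time: 11.7
tool_pos: [659.5, -48.9, 138.2]
tcp_rot: [-3.142, 0.0, 1.627]
contact_force: [-0.2, -1.0, -2.1]
grip_width: 21.7
finger_force: 30.0
```

Run:
```python
from h import *
o=get_obs(); print(o["tool_pos"],o["tcp_rot"],o["contact_force"],o["moment"])
im=capture("scene"); w=capture("wrist")
cv2.imwrite("pics/s5.png",np.hstack([cv2.resize(im[160:300,180:360],(450,350)),cv2.resize(w[0:300,100:400],(350,350))])[:,:,::-1])
```

```text
[659.5353199  -48.8788525  138.18196612] [-3.14158617e+00  1.15347949e-04  1.62666316e+00] [-0.15655621 -0.98158891 -2.05497572] [-0.00306003 -0.09521929  0.02848116]
```

View pics/s5.png

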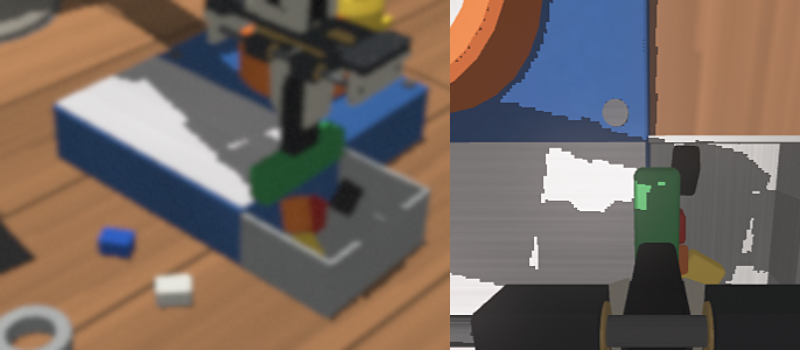

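arm_command(
  gripper=[0,0,0,0,0],
  dp=[
    [0,0,-0.6],
    [0,0,-0.6],
    [-0.92,-0.73,0],
    [-0.92,-0.73,0],
    [-0.92,-0.73,0],
  ],
  twist=[0,0,0,0,0],
)

```text
time: 12.42
tool_pos: [608.0, -121.6, 169.9]
tcp_rot: [3.14, 0.001, 1.627]
contact_force: [-0.4, -1.0, -1.3]
grip_width: 21.7
finger_force: 30.0
```

arm_command(
  gripper=[0,0,0,0,0],
  dp=[
    [-0.92,-0.73,0],
    [-0.92,-0.73,0],
    [-0.92,-0.73,0],
    [-0.92,-0.73,0],
    [-0.92,-0.73,0],
  ],
  twist=[0,0,0,0,0],
)

```text
time: 13.05
tool_pos: [523.3, -241.8, 169.9]
tcp_rot: [3.14, 0.001, 1.627]
contact_force: [0.1, -0.0, -1.7]
grip_width: 21.9
finger_force: 30.0
```

arm_command(
  gripper=[0,0,0,0,0],
  dp=[
    [-0.92,-0.73,0],
    [-0.92,-0.73,0],
    [-0.92,-0.73,0],
    [-0.92,-0.73,0],
    [0,0,0],
  ],
  twist=[0,0.8,0.8,0.7,0],
)

```text
time: 13.68
tool_pos: [450.1, -334.5, 169.8]
tcp_rot: [3.14, 0.002, 1.423]
contact_force: [0.9, -0.4, -2.0]
grip_width: 22.4
finger_force: 30.0
```

Run:
```python
from h import *
o=get_obs(); print(o["tool_pos"],o["tcp_rot"],o["contact_force"],o["moment"])
im=capture("scene"); w=capture("top"); C=cam("top")
print("tray corners px", [np.round(proj(C,(651-y*0.056*0+x,-49+x*.056+y,65))).tolist() for x,y in [(0,-75),(0,75),(105,-75),(105,75)]])
cv2.imwrite("pics/s6.png",np.hstack([cv2.resize(im[160:300,180:360],(450,350)),cv2.resize(w[145:205,255:325],(350,300+50))])[:,:,::-1])
```

```text
[ 450.1473422  -334.51586652  169.78375629] [3.14000111e+00 1.63351264e-03 1.42308191e+00] [ 0.90247418 -0.41737015 -1.96125239] [-0.04422032 -0.15117042  0.00135139]
tray corners px [[319.0, 192.0], [263.0, 191.0], [317.0, 153.0], [262.0, 152.0]]
```

View pics/s6.png

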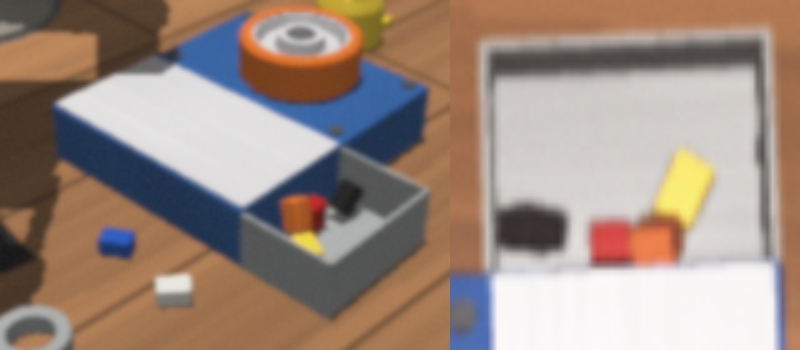

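All four offcuts are in the tray and the lane is empty. The TCP is within 4 mm of the mat centre, so lowering onto it.

arm_command(
  gripper=[0,0,0,0,0],
  dp=[
    [0,0,0.9],
    [0,0,1],
    [0,0,1],
    [0,0,0.6],
    [0,0,0.3],
  ],
  twist=[0,0,0,0,0],
)

```text
time: 14.4
tool_pos: [451.4, -332.4, 72.9]
tcp_rot: [-3.141, -0.0, 1.427]
contact_force: [0.3, -0.2, -1.5]
grip_width: 22.2
finger_force: 30.0
```

arm_command(
  gripper=[0,0,0,0,0],
  dp=[
    [0,0,0.04],
    [0,0,0.04],
    [0,0,0.03],
    [0,0,0],
    [0,0,0],
  ],
  twist=[0,0,0,0,0],
)

```text
time: 15.02
tool_pos: [451.4, -333.4, 71.6]
tcp_rot: [3.14, 0.001, 1.426]
contact_force: [-0.9, 0.3, 6.0]
grip_width: 22.1
finger_force: 30.0
```

arm_command(
  gripper=[0,24,40,70,91],
  dp=[
    [0,0,-0.02],
    [0,0,0],
    [0,0,0],
    [0,0,0],
    [0,0,0],
  ],
  twist=[0,0,0,0,0],
)

```text
time: 15.65
tool_pos: [450.9, -332.8, 70.8]
tcp_rot: [-3.141, -0.0, 1.426]
contact_force: [0.6, -0.1, 1.1]
grip_width: 49.6
finger_force: 0.0
```

arm_command(
  gripper=[91,91,91,91,91],
  dp=[
    [0,0,0],
    [0,0,0],
    [0,0,0],
    [0,0,-0.5],
    [0,0,-1],
  ],
  twist=[0,0,0,0,0],
)

```text
time: 16.27
tool_pos: [450.6, -332.5, 108.8]
tcp_rot: [-3.14, -0.001, 1.426]
contact_force: [0.2, -0.3, 0.6]
grip_width: 90.7
finger_force: 0.0
```

arm_command(
  gripper=[91,91,91,91,91],
  dp=[
    [0,0,-1],
    [0,0,-1],
    [0,0,-1],
    [0,0,-1],
    [0,0,-1],
  ],
  twist=[0,0,0,0,0],
)

```text
time: 16.9
tool_pos: [450.9, -332.8, 235.3]
tcp_rot: [3.141, 0.001, 1.426]
contact_force: [-0.0, 0.3, -0.5]
grip_width: 91.1
finger_force: 0.0
```

Run:
```python
from h import *
o=get_obs(); print(o["tool_pos"],o["tcp_rot"],o["contact_force"],o["joint_positions"])
w=capture("wrist"); C=cam("wrist",o)
for c in blobs(w,(45,100,40),(80,255,255),(200,60,360,300),50)[:3]:
    r=cv2.minAreaRect(c); print(np.round(r[0]), [np.round(cast(C,p,40)).tolist() for p in cv2.boxPoints(r)])
for c in blobs(w,(0,0,0),(180,255,75),(200,60,360,245),300)[:3]:
    r=cv2.minAreaRect(c); print("mat",np.round(r[0]),np.round(cast(C,r[0],4)), [np.round(cast(C,p,4)).tolist() for p in cv2.boxPoints(r)])
s=capture("scene")
# plunger top from two views: dark blob in scene near (320,145)
T=cam("top"); S=cam("scene")
t=capture("top")
c=blobs(t,(0,0,0),(180,255,70),(125,255,180,300))[0]; (u,v),rad=cv2.minEnclosingCircle(c); p=cast(T,(u,v),124)
print("plunger top px",u,v,rad,p, "in scene:",proj(S,(*p,124)))
cv2.imwrite("pics/w7.png",np.hstack([cv2.resize(w,(420,315)),cv2.resize(s[120:195,275:365],(378,315))])[:,:,::-1])
```

```text
[ 450.92345922 -332.80140327  235.34971386] [3.14077254e+00 6.76386592e-04 1.42598185e+00] [-0.03502868  0.3361691  -0.5217322 ] [-7.72515807e-01  4.00364885e-01  1.41110100e+00 -6.77844634e-05
  1.32906575e+00 -6.27685411e-01]
[278. 158.] [[449.0, -270.0], [473.0, -274.0], [467.0, -320.0], [442.0, -317.0]]
[277. 227.] [[433.0, -371.0], [458.0, -374.0], [456.0, -390.0], [431.0, -386.0]]
mat [275. 182.] [ 449. -330.] [[409.0, -249.0], [512.0, -264.0], [495.0, -420.0], [380.0, -403.0]]
plunger top px 144.5 278.5 13.58317756652832 [414.28119522 314.3247693 ] in scene: [320.1351372  140.77181913]
```

View pics/w7.png

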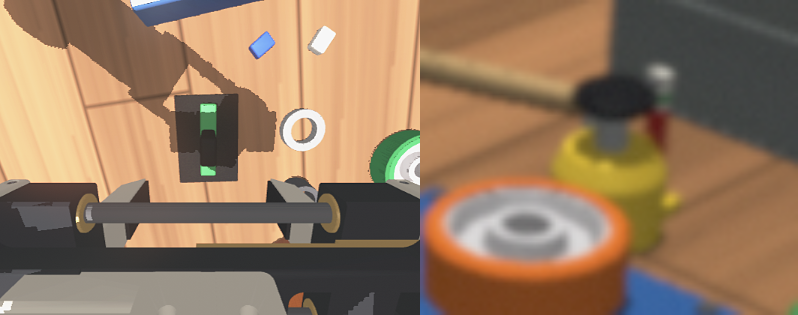

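The scraper stands upright, centred at (452,-330), about 8 mm from the mat centre. The head's top is at (414,314) from the top view, and its scene projection (320,141) lands on the head at crop (610,90). Now crossing to the button with the fingers closed.

arm_command(
  gripper=[91,91,0,0,0],
  dp=[
    [0.98,-0.2,0],
    [0.98,-0.2,0],
    [0.98,-0.2,0],
    [0.98,-0.2,0],
    [0.98,-0.2,0],
  ],
  twist=[0,0,0,0,0],
)

```text
time: 17.68
tool_pos: [443.3, -206.9, 232.4]
tcp_rot: [-3.14, -0.001, 1.426]
contact_force: [0.3, 0.3, -0.4]
grip_width: 65.8
finger_force: 0.0
```

arm_command(
  gripper=[0,0,0,0,0],
  dp=[
    [0.98,-0.2,0],
    [0.98,-0.2,0],
    [0.98,-0.2,0],
    [0.98,-0.2,0],
    [0.98,-0.2,0],
  ],
  twist=[0,0,0,0,0],
)

```text
time: 18.3
tool_pos: [436.1, -82.2, 232.5]
tcp_rot: [-3.14, -0.0, 1.426]
contact_force: [0.7, 0.3, 0.9]
grip_width: 15.4
finger_force: 0.0
```

arm_command(
  gripper=[0,0,0,0,0],
  dp=[
    [0.98,-0.2,0],
    [0.98,-0.2,0],
    [0.98,-0.2,0],
    [0.98,-0.2,0],
    [0.98,-0.2,0],
  ],
  twist=[0,0,0,0,0],
)

```text
time: 18.92
tool_pos: [429.1, 42.4, 232.5]
tcp_rot: [-3.14, 0.0, 1.426]
contact_force: [0.0, 0.6, -0.6]
grip_width: 0.2
finger_force: 0.0
```

arm_command(
  gripper=[0,0,0,0,0],
  dp=[
    [0.98,-0.2,0],
    [0.98,-0.2,0],
    [0.98,-0.2,0],
    [0.98,-0.2,0],
    [0.98,-0.2,0],
  ],
  twist=[0,0,0,0,0],
)

```text
time: 19.55
tool_pos: [422.0, 167.1, 232.5]
tcp_rot: [-3.14, 0.001, 1.426]
contact_force: [1.1, 0.6, -0.3]
grip_width: 0.8
finger_force: 0.0
```

arm_command(
  gripper=[0,0,0,0,0],
  dp=[
    [0.98,-0.2,0],
    [0.98,-0.2,0],
    [0.98,-0.2,0],
    [0.98,-0.2,0],
    [0,0,0],
  ],
  twist=[0,0,0,0,0],
)

```text
time: 20.18
tool_pos: [416.3, 267.1, 232.3]
tcp_rot: [-3.14, 0.001, 1.428]
contact_force: [-0.6, -0.5, 0.1]
grip_width: 0.4
finger_force: 0.0
```

Run:
```python
from h import *
o=get_obs(); print(o["tool_pos"],o["tcp_rot"],o["contact_force"],o["grip_width"])
w=capture("wrist"); C=cam("wrist",o)
print("expected px",proj(C,(414.3,314.3,124)))
h=cv2.cvtColor(w,cv2.COLOR_RGB2HSV)
for c in blobs(w,(0,0,0),(180,255,80),(180,60,400,240),200)[:4]:
    (u,v),r=cv2.minEnclosingCircle(c); print(round(u),round(v),round(r),cast(C,(u,v),124))
cv2.imwrite("pics/w8.png",w[:,:,::-1])
```

```text
[416.34197743 267.1200369  232.3473552 ] [-3.13996941e+00  1.00194076e-03  1.42821716e+00] [-0.58671629 -0.45874095  0.09254635] 0.4083448839731305
expected px [266.73557203 158.35976509]
268 152 38 [416.17590538 319.75351966]
```

View pics/w8.png

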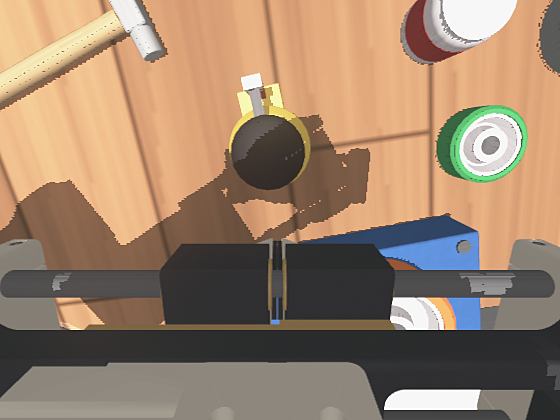

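The wrist view shows the black head at (268,152) with its pointer at (262,98), and nothing else close by. The point (416,319) agrees with the top view, so I target (415,316).

arm_command(
  gripper=[0,0,0,0,0],
  dp=[
    [0.97,-0.17,0],
    [0.96,-0.16,0],
    [0,0,1],
    [0,0,1],
    [0,0,1],
  ],
  twist=[0,0,0,0,0],
)

```text
time: 20.85
tool_pos: [415.8, 314.0, 157.3]
tcp_rot: [-3.141, 0.001, 1.425]
contact_force: [-0.6, 0.1, 0.7]
grip_width: 0.3
finger_force: 0.0
```

arm_command(
  gripper=[0,0,0,0,0],
  dp=[
    [0,0,0.6],
    [0,0,0.3],
    [0,0,0.1],
    [0,0,0],
    [0,0,0],
  ],
  twist=[0,0,0,0,0],
)

```text
time: 21.48
tool_pos: [416.3, 315.4, 134.0]
tcp_rot: [3.141, -0.001, 1.426]
contact_force: [0.3, 0.4, -0.1]
grip_width: 0.3
finger_force: 0.0
```

arm_command(
  gripper=[0,0,0,0,0],
  dp=[
    [0,0,0.3],
    [0,0,0.2],
    [0,0,0.1],
    [0,0,0.1],
    [0,0,0],
  ],
  twist=[0,0,0,0,0],
)

```text
time: 22.1
tool_pos: [416.1, 315.3, 116.1]
tcp_rot: [3.141, -0.0, 1.426]
contact_force: [-0.8, 0.1, 5.3]
grip_width: 0.2
finger_force: 2.7
```

arm_command(
  gripper=[0,0,0,0,0],
  dp=[
    [0,0,0.1],
    [0,0,0.1],
    [0,0,0.1],
    [0,0,0],
    [0,0,0],
  ],
  twist=[0,0,0,0,0],
)

```text
time: 22.72
tool_pos: [416.1, 315.3, 109.2]
tcp_rot: [3.141, -0.0, 1.426]
contact_force: [-2.2, -0.1, 9.6]
grip_width: 0.1
finger_force: 4.5
```

arm_command(
  gripper=[0,0,0,0,0],
  dp=[
    [0,0,0],
    [0,0,0],
    [0,0,0],
    [0,0,0],
    [0,0,0],
  ],
  twist=[0,0,0,0,0],
)

```text
time: 23.35
tool_pos: [416.1, 315.4, 109.2]
tcp_rot: [3.141, -0.0, 1.426]
contact_force: [-2.2, -1.1, 9.3]
grip_width: 0.2
finger_force: 4.5
```

Run:
```python
from h import *
f=[];z=[]
for i in range(4):
    o=get_obs(); f.append(o["contact_force"][2]); z.append(o["tool_pos"][2]); s=capture("scene")
print(f,z)
```

```text
[np.float64(9.308984088591648), np.float64(8.619842702326064), np.float64(8.964249996821435), np.float64(9.054321734724565)] [np.float64(109.22420500614457), np.float64(109.22368231845226), np.float64(109.22932148662571), np.float64(109.22477955733915)]
```

Height (109.2, so 14.8 mm pressed) and force (about 9.1 N) agree on the middle position, so I am handing in.

```bash
python3 -c "
from plant import *
print(close_job())"
```

```text
the job is handed in; nothing more can be done
None
```

I handed the job in at about 23.6 s with every step done, but `close_job()` returned no verdict, so I can't confirm how it was judged: all four offcuts were in the tray and the scraper upright and released on its mat when last viewed, and the button was held at about 14.8 mm with about 9 N.

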